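# Clear the thread winder and hold its sprung follower open

## Task

Slide the wound bobbin up off the winder's spindle and set it down gently, standing upright, in the shallow wooden tray, and let go of it. Then swing the winder's sprung follower arm away from the spindle, all the way to its stop, and hold it there so that I can slip the empty tube on: finish while still holding the arm at its stop. Leave the jar, the hammer and the empty tube where they are.

Things in the scene. Friction and masses are not known exactly. Their poses are not given: they have to be found in the camera images.
- winder: Bench thread winder, fixed: grey base plate 180 x 170 mm, top face 14 mm above the bench. Origin at bench level, z up; the plate spans its x -90 to 90, y -90 to 80 mm. In this frame the spindle stands at x -50, y 45; the follower's hinge axis at x -33, y -55; a fixed stop post (12 mm diameter, top at 40 mm) at x 13, y -33 mm.
- spindle_top (a point): Tip of the fixed upright steel spindle, 10 mm diameter, tip 75 mm above the base plate (89 mm above the bench). The bobbin starts on it, standing on the base plate.
- bobbin_center (a point): Centre (half-way up) of the wound bobbin: loose upright cylinder of brown thread, 48 mm diameter, 60 mm high, with a 23 mm card tube standing 8 mm out of its top (68 mm in all, centre 34 mm above its underside). Bore 15 mm right through, along its z; 80 to 170 g. It starts round the spindle, standing on the base plate, and must rise 75 mm to come off.
- follower_hinge (a point): Point on the upright hinge axis of the follower arm, 24 mm above the bench. The hub there is 20 mm in diameter and reaches 52 mm above the bench.
- follower (a joint): Swing of the follower arm about its upright hinge, rad. 0: it points along the winder's +y and its roller touches the bare spindle; grows clockwise from above, tip moving towards the winder's +x; 0.9 is the stop. About 0.2 at the start, resting on the bobbin. A spring always pulls it to 0 (0.14 N m at 0, 0.77 N m at the stop: about 5 N at the pin); it springs back if let go.
- pin_grip (a point): On the axis of the upright steel thumb pin at the follower's tip, 160 mm from the hinge axis, 64 mm above the bench; pin 12 mm in diameter, free from 28 to 86 mm above the bench. Pinch or push it. The arm is an aluminium bar 10 mm wide, 20 to 28 mm above the bench, with a black roller (24 mm diameter, 18 to 36 mm above the bench) 100 mm from the hinge. Site y points outward along the arm.
- tray: Shallow open wooden tray fixed on the bench, 130 x 130 mm outside, 22 mm high, walls and floor 5 mm thick (inside 120 x 120 mm). Origin at the centre of its underside, axes along its sides.
- bobbin: The same bobbin; origin at the centre of its underside. At the start the follower's roller presses on its side towards the winder's +x with about 3 N; when the bobbin is lifted away the follower swings in to the spindle by itself. Room for fingers is on its winder +y and -y sides, above 36 mm from the bench.
- jar: Bystander: closed amber glass jar with a steel lid, 60 mm diameter, 60 mm high; origin at the centre of its underside.
- hammer: Bystander: small hammer lying on the bench, 160 mm long; origin under it.
- hammer_grip (a point): Point on the axis of that hammer's handle, 32 mm from its middle towards the head, 13 mm above the bench.
- empty_tube: Bystander: empty card tube with a black foot ring, 40 mm wide, 68 mm high, standing on the bench; origin at the centre of its underside.
Things that resemble listed ones, but are neither listed nor needed, are in the scene too. Leave any orange look-alike of the tray alone.

How it is judged:
By the outcome, as a careful person would: the job done as asked, in the order asked, and still so for the second after the job is handed in, while the arm keeps its last pose, push and grip.
It also fails if it takes over 64 s, if anything falls off the work surface, if the arm or the gripper's body presses on something with over 40 N, if the wrist force passes 120 N, or if a joint passes its speed limit or range.

## Robot

A 6-joint arm with a two-finger parallel gripper is mounted at the origin on the work surface. World frame = base frame: x ahead of the robot, y to its left, z up, the work surface at z = 0. Lengths are in m, angles in degrees, forces in N, time in s.
With the tool pointing down it reaches from about 0.4 to 0.825 m from the base axis. Payload 7 kg.
Tool frame: the origin (TCP) lies between the finger pads; the fingertips stand 14 mm ahead of it and the grasp point (between the pads) lies 5 mm behind it (r.tips_ahead is the distance from the TCP to the fingertips, in m); z points along the fingers, y is the direction in which the jaws open and shut (so a half turn about z gives the same grasp; the last joint's range is limited). The gripper opens to 88 mm and grips with 3 to 60 N. Pads are 19 mm wide; open, the fingers measure 130 mm over their backs; the gripper's body (78 mm by 193 mm) begins 47 mm behind the grasp point.
Start: joints at [-48.868, 20.546, 0.682, 0, -70.136, -16.507], TCP at [0.281, -0.614, 0.241] pointing down, gripper open.
Joint ranges: [-176.03, 176.03], [-82.01, 121.73], [-58.28, 71.71], [-173.87, 95.51], [-174.79, -0.11], [-173.66, 173.66]. Speed limits (degrees/s): [136.94, 136.94, 172.46, 180, 180, 180].

## Interface

Orientations are given as [roll, pitch, yaw] about the fixed x, y, z axes, in that order (R = Rz(yaw) Ry(pitch) Rx(roll)).
In Python, from plant import r gives the robot as it stands.
- The arm moves only by the tool apply_moves, never from a script. Its arguments are lists of equal length, an entry for each row: "slide": the shift along the tool's x, y, z as a fraction of full scale, a list of three; "turn": the turn, a rotation vector about the tool's x, y, z as a fraction of full scale, a list of three; "jaw": the closure, from 0 (fully open) to 1 (shut). In form: {"slide": [[dx, dy, dz], ...], "turn": [[wx, wy, wz], ...], "jaw": [jaw, ...]}. A call has 1 to 8 rows; each row shifts and turns the commanded pose from where the row before left it, along the tool's axes as they then stand; what a row does not reach is not made up. Full scale, the value 1, is 0.1 m for a shift and 1.5 rad for a turn. A row lasts 1/10 s, in which the tool goes at most 50 mm and 8.59 degrees, less where a joint would pass 70% of its speed; a pose out of reach is approached as far as the arm can. A call with a number of a shift or a turn outside -1 to 1 is refused whole. A call with a gripper value outside its range is refused whole. The fingers move at their own pace and stop on an object; "newtons" is the grip in N (left out, the last holds). Time passes only in rows, so rows that do not move let the fingers close. It gives the time, the measured TCP pose, the force and the opening at its end, in the units of the state.
- r.get_state(): the state, without advancing time (a new reading comes with each control period).
- r.capture(name): name is "scene" or "top" or "wrist"; returns a dict with "pixels" (384x512x3 uint8, blue, green, red), "depth" (384x512 float32, m along the optical axis (not along the pixel's ray), 0 where there is no reading), "fx", "fy", "cx", "cy" (pixels), "dist_coeffs" ([k1, k2, p1, p2, k3] as OpenCV has them; the pictures are not rectified), "rvec" (rotation vector, rad) and "tvec" (3), from world to camera coordinates, as OpenCV has them. Camera axes: x right, y down, z forward; pixel columns grow to the right and rows downward; lengths in m; the calibration is good to about 2 mm. A picture is of the moment at which its call begins.
- r.close_job(): hands the job in, once; it reports no verdict.
The state is a dict: "time_s": time; "joints": joint angles; "qd": joint speeds; "joint_torque": joint torques, N m; "tcp_pos": TCP position; "eef_rot": TCP orientation; "contact_force": force on the tool from outside, world axes, zero at the start; "moment": the same for the moment, N m; "gripper_width": finger opening in m.
Only numpy, scipy, OpenCV 4.12 (cv2) and the standard library are available. Lean on these libraries where they do the work, as an engineer would, in place of code of your own. Each camera call takes 0.05 s, during which the arm holds its last target.

## Working session

There is one attempt and no reset: what is moved stays moved. The work goes in short steps, Python scripts to look and compute and a tool call to move; the robot and the scene stay as the last step left them, time stands still between calls to the robot, and variables do not carry over. Pictures are saved under pics/ and viewed, and the job is handed in when it is done.

Besides the shell and the picture viewer there is one more tool, called after ">>>" as a command line: name --argument value ..., lists and objects as JSON in quotes. apply_moves: Moves the arm, as the interface text tells. Shift numbers are shares of 0.1 m and turn numbers shares of 1.5 rad, none past 1 either way. Its arguments: {"type":"object","properties":{"slide":{"type":"array"},"turn":{"type":"array"},"jaw":{"type":"array"},"newtons":{"type":"number"}},"required":["slide","turn","jaw"]}

```bash
mkdir -p pics; ls
cat > h.py <<'E'
import numpy as np,cv2
from plant import r
def cap(n,fn):
    c=r.capture(n); cv2.imwrite('pics/'+fn+'.png',c['pixels']); np.savez('pics/'+fn+'.npz',**{k:np.array(v) for k,v in c.items()}); return c
def ld(fn): return dict(np.load('pics/'+fn+'.npz'))
def ray(c,uv):
    K=np.array([[c['fx'],0,c['cx']],[0,c['fy'],c['cy']],[0,0,1.]])
    p=cv2.undistortPoints(np.array(uv,float).reshape(-1,1,2),K,np.array(c['dist_coeffs'],float)).reshape(-1,2)
    R=cv2.Rodrigues(np.array(c['rvec'],float))[0]; t=np.array(c['tvec'],float).ravel()
    d=np.c_[p,np.ones(len(p))]@R; o=-R.T@t
    return o,d
def onz(c,uv,z):
    o,d=ray(c,uv); return o+d*((z-o[2])/d[:,2])[:,None]
def proj(c,P):
    K=np.array([[c['fx'],0,c['cx']],[0,c['fy'],c['cy']],[0,0,1.]])
    return cv2.projectPoints(np.array(P,float).reshape(-1,3),np.array(c['rvec'],float),np.array(c['tvec'],float),K,np.array(c['dist_coeffs'],float))[0].reshape(-1,2)
def dep(c,uv):
    o,d=ray(c,uv); uv=np.array(uv).reshape(-1,2).astype(int); z=c['depth'][uv[:,1],uv[:,0]]; return o+d*z[:,None]
E
python3 - <<'E'
from h import *
for n in ['scene','top','wrist']: cap(n,n+'0')
print(r.get_state())
E
```

```text
pics
{'time_s': 0.15, 'joints': array([-4.88691794e+01,  2.05824302e+01,  6.44187822e-01, -1.34254499e-02,
       -7.01328839e+01, -1.65054004e+01]), 'qd': array([-0.0168202 , -0.15085025,  0.15347862,  0.04138138, -0.13992281,
        0.09165405]), 'joint_torque': array([-5.76126458e-04, -5.83274889e+01,  2.93291241e+01,  7.00136259e+00,
        8.74939113e-03, -1.37483021e-04]), 'tcp_pos': array([ 0.28107366, -0.61331579,  0.23982446]), 'eef_rot': array([ 1.79928218e+02, -8.10685017e-03, -1.55379145e+02]), 'contact_force': array([-0.20300194,  0.42614291,  0.37117355]), 'moment': array([-0.03589969, -0.01988207, -0.00369283]), 'gripper_width': 0.08796121919452303}
```

View pics/scene0.png

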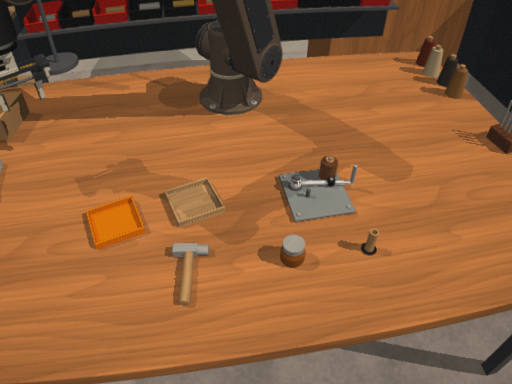

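View pics/top0.png

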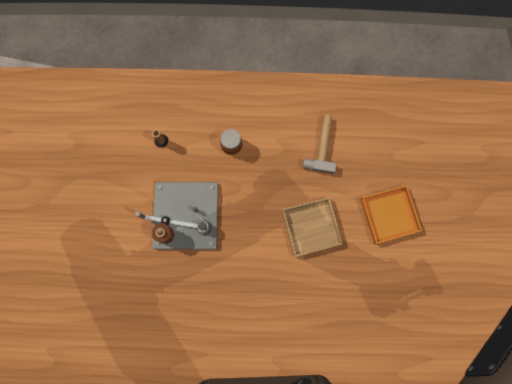

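View pics/wrist0.png

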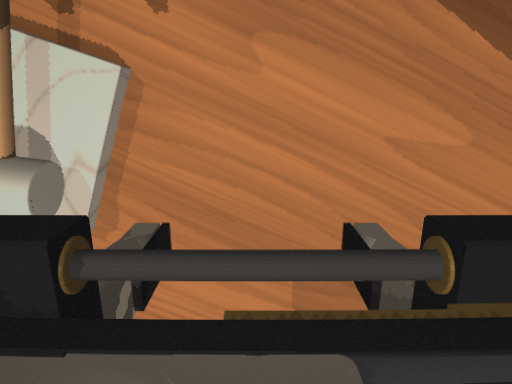

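The scene view shows the winder (bobbin at ~(329,168), pin ~(354,173)), the wooden tray at (194,201) and the orange look-alike at (115,222). The top view has the plate at (186,215), bobbin (162,232), hinge (204,227), pin (140,214) and tray (313,228). Next I'll measure them.

Run:
```python
from h import *
t=ld('top0'); s=ld('scene0')
im=t['pixels']; cv2.imwrite('pics/topz.png',cv2.resize(im[165:270,120:240],None,fx=6,fy=5.7,interpolation=cv2.INTER_CUBIC))
im2=s['pixels']; cv2.imwrite('pics/scz.png',cv2.resize(im2[145:225,270:370],None,fx=7,fy=7,interpolation=cv2.INTER_CUBIC))
cv2.imwrite('pics/trz.png',cv2.resize(im[190:265,275:350],None,fx=7,fy=7,interpolation=cv2.INTER_CUBIC))
print(dep(t,[[162,232],[186,190],[313,228],[230,300]]))
print(t['fx'],s['fx'],ray(t,[[0,0]])[0],ray(s,[[0,0]])[0])
# plate segmentation: grey
hsv=cv2.cvtColor(im,cv2.COLOR_BGR2HSV)
m=((hsv[...,1]<70)&(hsv[...,2]>50)).astype(np.uint8); m[:170]=0;m[265:]=0;m[:,:130]=0;m[:,235:]=0
c=max(cv2.findContours(m,0,1)[0],key=cv2.contourArea)
m2=cv2.morphologyEx(m,cv2.MORPH_OPEN,np.ones((9,9)))
c=max(cv2.findContours(m2,0,1)[0],key=cv2.contourArea)
w=onz(t,c.reshape(-1,2),0.014)[:,:2]
q=cv2.minAreaRect((w*1000).astype(np.float32)); print('plate',q,cv2.boxPoints(q))
```

```text
[[ 4.99268646e-01  2.13671872e-01  7.31373568e-02]
 [ 6.19143652e-01  1.69318278e-01  1.22463672e-02]
 [ 5.26632270e-01 -1.72458492e-01  6.95371502e-03]
 [ 3.33930151e-01  4.14764155e-02 -4.30388160e-04]]
443.4656836646324 404.79114081586084 [ 0.40045949 -0.02141558  1.17971676] [ 1.30956547 -0.13835822  0.80572439]
plate ((552.479248046875, 167.96273803710938), (176.47019958496094, 168.9003448486328), 1.54332435131073) [[462.00168 250.00586]
 [466.55063  81.16678]
 [642.9568   85.91962]
 [638.40784 254.7587 ]]
```

View pics/topz.png

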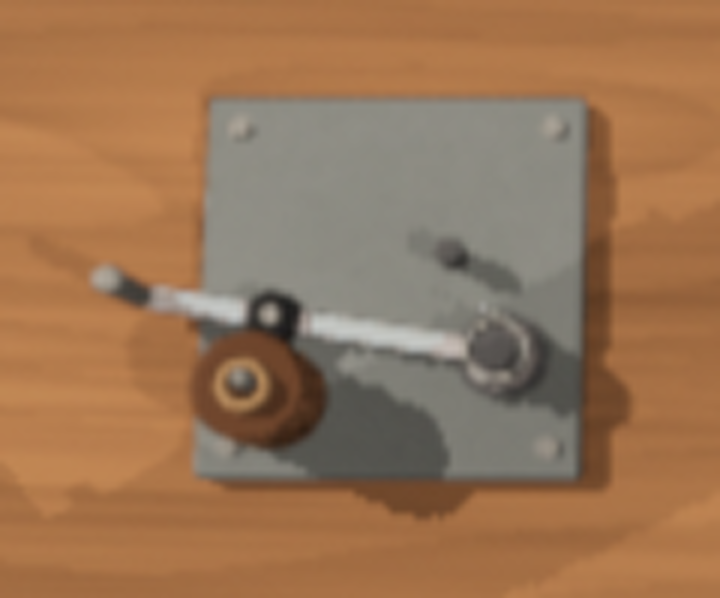

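View pics/scz.png

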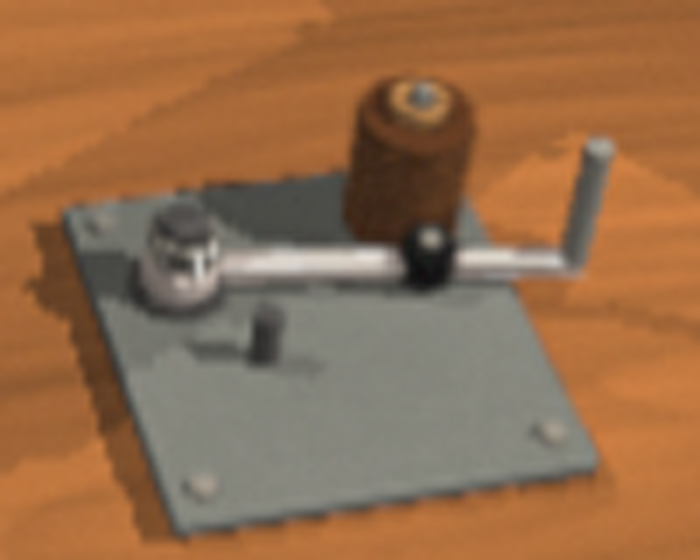

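View pics/trz.png

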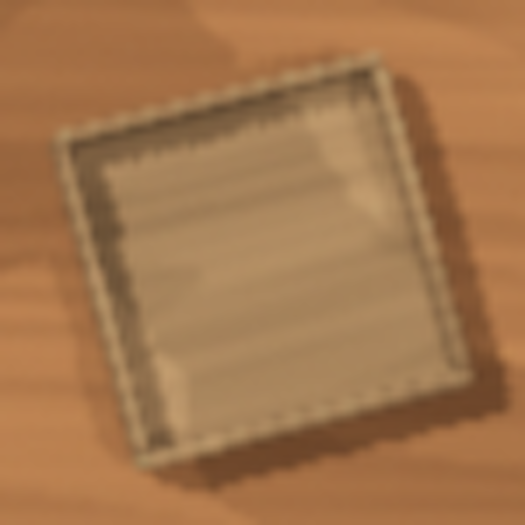

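```bash
cat >> h.py <<'E'
def fit(L,W):
    L=np.array(L,float);W=np.array(W,float);l=L.mean(0);w=W.mean(0)
    H=(L-l).T@(W-w); a=np.arctan2(H[0,1]-H[1,0],H[0,0]+H[1,1]); R=np.array([[np.cos(a),-np.sin(a)],[np.sin(a),np.cos(a)]])
    t=w-R@l; return a,t,np.linalg.norm(W-(L@R.T+t),axis=1)
E
python3 - <<'E'
from h import *
t=ld('top0'); s=ld('scene0')
def zt(p): return (np.array(p)+.5)/[6,5.7]-.5+[120,165]
def zs(p): return (np.array(p)+.5)/7-.5+[270,145]
def zr(p): return (np.array(p)+.5)/7-.5+[275,190]
W=onz(t,zt([[209,98],[586,98],[580,477],[195,475]]),.014)[:,:2]
L=np.array([[90,80],[90,-90],[-90,-90],[-90,80]])/1e3
print('top plate',W.round(4).tolist(),fit(L,W))
W2=onz(s,zs([[68,210],[180,530],[597,465]]),.014)[:,:2]
L2=np.array([[-90,-90],[90,-90],[90,80]])/1e3
print('scene plate',W2.round(4).tolist(),fit(L2,W2))
a,tt,_=fit(np.r_[L,L2],np.r_[W,W2]);print('joint',a,tt,_)
R=np.array([[np.cos(a),-np.sin(a)],[np.sin(a),np.cos(a)]])
for n,p in dict(sp=[-50,45],hinge=[-33,-55],stop=[13,-33]).items(): print(n,R@np.array(p)/1e3+tt)
print('pred spindle winder; meas top', onz(t,zt([[240,378]]),.089), 'scene',onz(s,zs([[423,93]]),.089))
print('tube ring', onz(t,zt([[242,384]]),.082), onz(s,zs([[419,102]]),.082))
print('hinge', onz(t,zt([[493,345]]),.052), onz(s,zs([[187,218]]),.052))
print('pin', onz(t,zt([[105,277]]),.086), onz(s,zs([[598,148]]),.086))
print('stop', onz(t,zt([[453,250]]),.040), onz(s,zs([[268,313]]),.040))
print('tray',onz(t,zr([[62,137],[380,58],[470,378],[142,465]]),.022))
h=cv2.cvtColor(s['pixels'],cv2.COLOR_BGR2HSV)
cv2.imwrite('pics/strz.png',cv2.resize(s['pixels'][170:235,155:235],None,fx=8,fy=8,interpolation=cv2.INTER_CUBIC))
E
```

```text
top plate [[0.639, 0.2555], [0.6436, 0.0863], [0.466, 0.0814], [0.462, 0.2497]] (np.float64(0.02789834684237715), array([0.55251937, 0.17323216]), array([0.00127335, 0.00152948, 0.00116735, 0.00197625]))
scene plate [[0.4672, 0.0854], [0.6461, 0.0887], [0.6415, 0.254]] (np.float64(0.01746326293929828), array([0.55438888, 0.17552473]), array([0.00192258, 0.00160195, 0.00337345]))
joint 0.025557670119614774 [0.55321391 0.17410833] [0.00230797 0.00194051 0.00067423 0.00222436 0.00396008 0.00235674
 0.00236922]
sp [0.50208027 0.21781589]
hinge [0.5216302  0.11828298]
stop [0.56705297 0.14145132]
pred spindle winder; meas top [[0.50038121 0.21646149 0.089     ]] scene [[0.50331582 0.21731407 0.089     ]]
tube ring [[0.49843363 0.21698898 0.082     ]] [[0.5005192  0.21750988 0.082     ]]
hinge [[0.52165173 0.11752321 0.052     ]] [[0.52001997 0.11994349 0.052     ]]
pin [[0.54318682 0.27642903 0.086     ]] [[0.54292312 0.276669   0.086     ]]
stop [[0.56586355 0.13843561 0.04      ]] [[0.5654758  0.14176438 0.04      ]]
tray [[ 0.57294043 -0.09209568  0.022     ]
 [ 0.6064109  -0.21251918  0.022     ]
 [ 0.48604061 -0.24600069  0.022     ]
 [ 0.45097555 -0.12371163  0.022     ]]
```

View pics/strz.png

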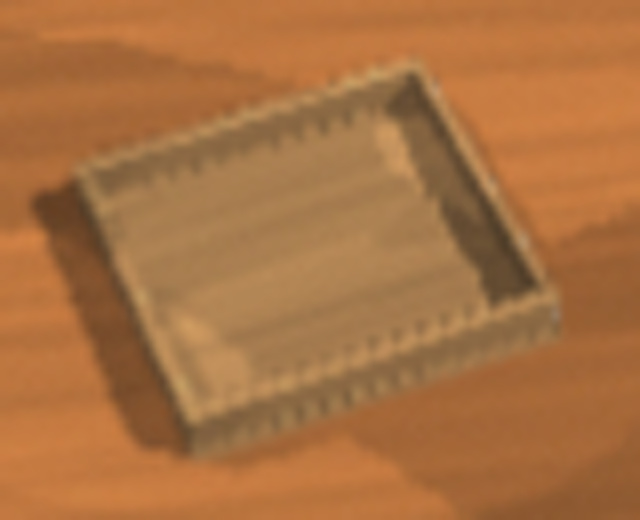

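The two views agree to 1–3 mm: spindle ≈ (0.502, 0.217), bobbin axis ≈ (0.500, 0.217), hinge ≈ (0.521, 0.119), pin ≈ (0.543, 0.2765) and tray centre ≈ (0.529, −0.169). The hinge–pin distance comes out at 159 mm against 160 given. I'm turning the jaws to the winder's y axis and heading there.

>>> apply_moves --slide '[[0, 0, 0], [0, 0, 0], [0, 0, 0], [-0.2, 0.4, 0], [-0.2, 0.4, 0], [-0.2, 0.4, 0], [-0.2, 0.4, 0], [-0.2, 0.4, 0]]' --turn '[[0, 0, 0.09], [0, 0, 0.09], [0, 0, 0.09], [0, 0, 0], [0, 0, 0], [0, 0, 0], [0, 0, 0], [0, 0, 0]]' --jaw '[0, 0, 0, 0, 0, 0, 0, 0]'

```text
time_s: 0.95
tcp_pos: [0.3765, -0.4095, 0.2404]
eef_rot: [180.0, -0.0, -178.6]
contact_force: [1.0, 0.3, 0.3]
gripper_width: 0.0877
```

>>> apply_moves --slide '[[-0.1, 0.45, 0], [-0.1, 0.45, 0], [-0.1, 0.45, 0], [-0.1, 0.45, 0], [-0.1, 0.45, 0], [-0.1, 0.45, 0], [-0.1, 0.45, 0], [-0.1, 0.45, 0]]' --turn '[[0, 0, 0], [0, 0, 0], [0, 0, 0], [0, 0, 0], [0, 0, 0], [0, 0, 0], [0, 0, 0], [0, 0, 0]]' --jaw '[0, 0, 0, 0, 0, 0, 0, 0]'

```text
time_s: 1.75
tcp_pos: [0.4471, -0.0474, 0.2408]
eef_rot: [180.0, 0.0, -178.6]
contact_force: [0.7, -0.7, -0.2]
gripper_width: 0.0875
```

>>> apply_moves --slide '[[-0.085, 0.376, 0], [-0.085, 0.376, 0], [-0.085, 0.376, 0], [-0.085, 0.376, 0], [-0.085, 0.376, 0], [-0.085, 0.376, 0], [-0.085, 0.376, 0], [0, 0, 0]]' --turn '[[0, 0, 0], [0, 0, 0], [0, 0, 0], [0, 0, 0], [0, 0, 0], [0, 0, 0], [0, 0, 0], [0, 0, 0]]' --jaw '[0, 0, 0, 0, 0, 0, 0, 0]'

```text
time_s: 2.55
tcp_pos: [0.5009, 0.2189, 0.2398]
eef_rot: [-180.0, -0.0, -178.4]
contact_force: [0.7, -0.8, -0.1]
gripper_width: 0.0875
```

Run:
```python
from h import *
cap('wrist','w1'); cap('scene','s1'); print(r.get_state()['tcp_pos'])
w=ld('w1'); print(proj(w,[[.502,.217,.089],[.5,.217,.082],[.502,.217,.150],[.502,.217,.046]]))
```

```text
[0.49991651 0.21593801 0.23986224]
[[253.90145798 180.32107211]
 [254.00311921 176.45971937]
 [253.41698039 199.79062298]
 [254.14344516 170.60442648]]
```

View pics/w1.png

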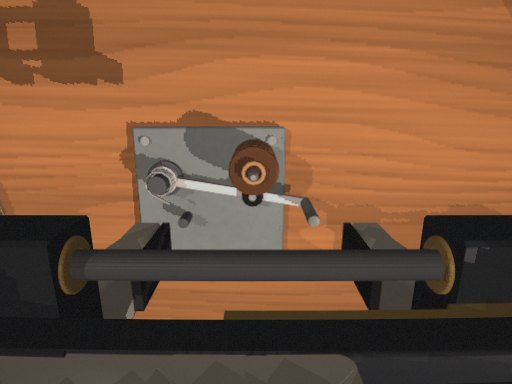

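The wrist view shows the card tube ring centred at ~(254,172) and the spindle tip at (254,174). Columns match the prediction; rows are a few pixels higher, so I'm converting that to mm.

Run:
```python
from h import *
w=ld('w1'); im=w['pixels']
cv2.imwrite('pics/w1z.png',cv2.resize(im[120:235,125:325],None,fx=4,fy=4,interpolation=cv2.INTER_CUBIC))
h=cv2.cvtColor(im,cv2.COLOR_BGR2HSV)
print(onz(w,[[254,174],[254,172]],.089)[0],onz(w,[[254,172]],.082), onz(w,[[314,220]],.086),onz(w,[[159,185]],.052))
```

```text
[0.49612936 0.21693186 0.089     ] [[0.49578087 0.21688381 0.082     ]] [[0.53976241 0.27499929 0.086     ]] [[0.51856142 0.11957995 0.052     ]]
```

View pics/w1z.png

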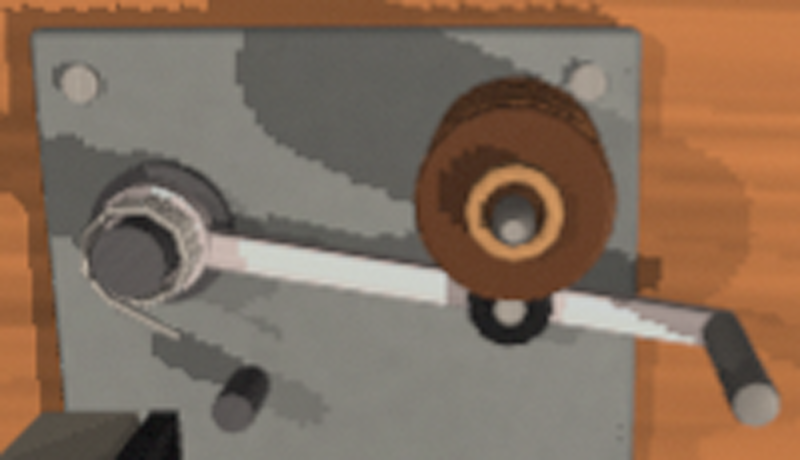

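>>> apply_moves --slide '[[0, 0, 0.3], [0, 0, 0.3], [0, 0, 0.3], [0, 0, 0.3], [0, 0, 0.2], [0, 0, 0.2], [0, 0, 0.2], [0, 0, 0]]' --turn '[[0, 0, 0], [0, 0, 0], [0, 0, 0], [0, 0, 0], [0, 0, 0], [0, 0, 0], [0, 0, 0], [0, 0, 0]]' --jaw '[0, 0, 0, 0, 0, 0, 0, 0]'

```text
time_s: 3.45
tcp_pos: [0.4987, 0.213, 0.0584]
eef_rot: [-179.8, -0.2, -178.7]
contact_force: [-0.9, -1.3, 0.3]
gripper_width: 0.0881
```

>>> apply_moves --slide '[[0, 0, 0], [0, 0, 0], [0, 0, 0], [0, 0, 0], [0, 0, 0], [0, 0, 0], [0, 0, 0], [0, 0, 0]]' --turn '[[0, 0, 0], [0, 0, 0], [0, 0, 0], [0, 0, 0], [0, 0, 0], [0, 0, 0], [0, 0, 0], [0, 0, 0]]' --jaw '[0.2, 0.3, 0.4, 0.5, 0.6, 0.7, 0.8, 0.9]' --newtons 18

```text
time_s: 4.25
tcp_pos: [0.5004, 0.2156, 0.0609]
eef_rot: [180.0, 0.0, -178.6]
contact_force: [-2.7, 1.6, 4.9]
gripper_width: 0.0476
```

>>> apply_moves --slide '[[0, 0, 0], [0, 0, 0], [0, 0, 0]]' --turn '[[0, 0, 0], [0, 0, 0], [0, 0, 0]]' --jaw '[1, 1, 1]' --newtons 22

```text
time_s: 4.55
tcp_pos: [0.5004, 0.2156, 0.0609]
eef_rot: [180.0, 0.0, -178.6]
contact_force: [-2.3, 1.3, 5.2]
gripper_width: 0.0475
```

>>> apply_moves --slide '[[0, 0, -0.08], [0, 0, -0.08], [0, 0, -0.08], [0, 0, -0.1]]' --turn '[[0, 0, 0], [0, 0, 0], [0, 0, 0], [0, 0, 0]]' --jaw '[1, 1, 1, 1]'

```text
time_s: 4.95
tcp_pos: [0.5003, 0.2152, 0.0953]
eef_rot: [-180.0, 0.0, -178.6]
contact_force: [2.6, 1.2, -2.4]
gripper_width: 0.048
```

>>> apply_moves --slide '[[0, 0, -0.1], [0, 0, -0.1], [0, 0, -0.1], [0, 0, -0.1], [0, 0, -0.1], [0, 0, -0.1], [0, 0, -0.1], [0, 0, 0]]' --turn '[[0, 0, 0], [0, 0, 0], [0, 0, 0], [0, 0, 0], [0, 0, 0], [0, 0, 0], [0, 0, 0], [0, 0, 0]]' --jaw '[1, 1, 1, 1, 1, 1, 1, 1]'

```text
time_s: 5.75
tcp_pos: [0.5009, 0.2158, 0.1662]
eef_rot: [179.9, 0.1, -178.6]
contact_force: [0.7, -0.5, -0.7]
gripper_width: 0.0472
```

Run:
```python
from h import *
c=cap('scene','s2'); s=r.get_state(); print(s['tcp_pos'],s['contact_force'],s['gripper_width'])
cv2.imwrite('pics/s2z.png',cv2.resize(c['pixels'][80:240,230:400],None,fx=4,fy=3.7,interpolation=cv2.INTER_CUBIC))
```

```text
[0.50048017 0.2155508  0.16527659] [ 0.30684936 -0.39553325 -0.97971631] 0.04749363809365092
```

View pics/s2z.png

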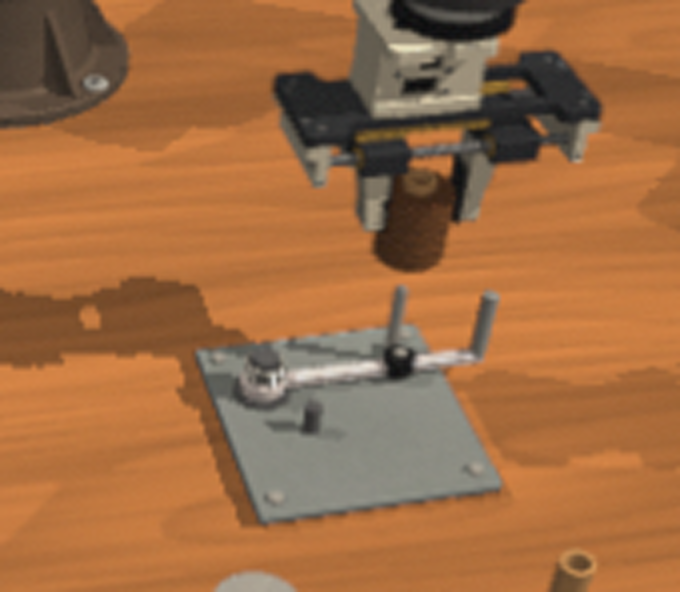

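The bobbin hangs clear of the spindle at crop (410,220), and the follower has swung in to the spindle (roller at (398,360), pin at (487,325)). Carrying it to the tray now.

>>> apply_moves --slide '[[-0.014, -0.15, 0], [-0.014, -0.25, 0], [-0.014, -0.3, 0], [-0.014, -0.3, 0], [-0.014, -0.3, 0], [-0.014, -0.3, 0], [-0.014, -0.3, 0], [-0.014, -0.3, 0]]' --turn '[[0, 0, 0], [0, 0, 0], [0, 0, 0], [0, 0, 0], [0, 0, 0], [0, 0, 0], [0, 0, 0], [0, 0, 0]]' --jaw '[1, 1, 1, 1, 1, 1, 1, 1]'

```text
time_s: 6.6
tcp_pos: [0.5162, -0.0063, 0.164]
eef_rot: [-180.0, -0.1, -178.6]
contact_force: [0.7, 0.3, -0.6]
gripper_width: 0.0476
```

>>> apply_moves --slide '[[-0.014, -0.3, 0], [-0.014, -0.3, 0], [-0.014, -0.3, 0], [-0.014, -0.3, 0], [-0.014, -0.25, 0], [-0.014, -0.2, 0], [0, 0, 0], [0, 0, 0]]' --turn '[[0, 0, 0], [0, 0, 0], [0, 0, 0], [0, 0, 0], [0, 0, 0], [0, 0, 0], [0, 0, 0], [0, 0, 0]]' --jaw '[1, 1, 1, 1, 1, 1, 1, 1]'

```text
time_s: 7.4
tcp_pos: [0.5285, -0.1698, 0.1638]
eef_rot: [180.0, -0.1, -178.7]
contact_force: [-0.4, 0.0, -2.3]
gripper_width: 0.0477
```

Run:
```python
from h import *
c=cap('scene','s3'); s=r.get_state(); print(s['tcp_pos'],s['contact_force'],s['gripper_width'])
cv2.imwrite('pics/s3z.png',cv2.resize(c['pixels'][90:250,120:290],None,fx=4,fy=3.7,interpolation=cv2.INTER_CUBIC))
```

```text
[ 0.52870775 -0.16927818  0.16398671] [-0.53395536 -0.13648939 -1.33936024] 0.04741718119556804
```

View pics/s3z.png

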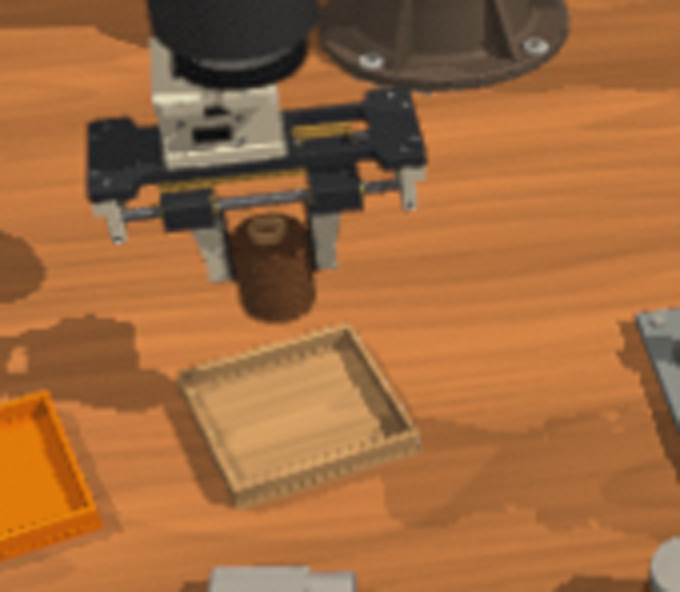

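Run:
```python
from h import *
c=ld('s3'); p=proj(c,[[.5287,-.1693,z] for z in (.186,.118)]); print((p-[120,90])*[4,3.7])
w=cap('wrist','w3')
```

```text
[[262.24856474 225.67304979]
 [274.27403335 302.56544645]]
```

View pics/w3.png

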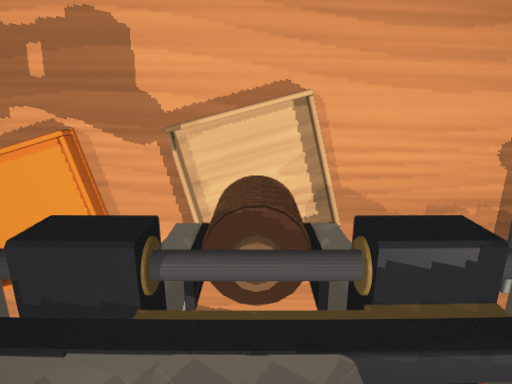

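The bobbin's axis matches the vertical projection, so it is upright and over the tray. Lowering it, slowly at the end.

>>> apply_moves --slide '[[0, 0, 0.2], [0, 0, 0.2], [0, 0, 0.2], [0, 0, 0.2], [0, 0, 0.15], [0, 0, 0.1], [0, 0, 0], [0, 0, 0]]' --turn '[[0, 0, 0], [0, 0, 0], [0, 0, 0], [0, 0, 0], [0, 0, 0], [0, 0, 0], [0, 0, 0], [0, 0, 0]]' --jaw '[1, 1, 1, 1, 1, 1, 1, 1]'

```text
time_s: 8.3
tcp_pos: [0.5297, -0.1688, 0.06]
eef_rot: [-180.0, 0.0, -178.5]
contact_force: [-0.1, -0.7, -1.2]
gripper_width: 0.0477
```

>>> apply_moves --slide '[[0, 0, 0.01], [0, 0, 0.01], [0, 0, 0.01], [0, 0, 0], [0, 0, 0]]' --turn '[[0, 0, 0], [0, 0, 0], [0, 0, 0], [0, 0, 0], [0, 0, 0]]' --jaw '[1, 1, 1, 1, 1]'

```text
time_s: 8.8
tcp_pos: [0.5294, -0.1692, 0.0567]
eef_rot: [-180.0, 0.0, -178.6]
contact_force: [-0.5, -0.9, -0.9]
gripper_width: 0.0476
```

>>> apply_moves --slide '[[0, 0, 0.01], [0, 0, 0.01], [0, 0, 0.01], [0, 0, 0], [0, 0, 0]]' --turn '[[0, 0, 0], [0, 0, 0], [0, 0, 0], [0, 0, 0], [0, 0, 0]]' --jaw '[1, 1, 1, 1, 1]'

```text
time_s: 9.3
tcp_pos: [0.5294, -0.1691, 0.0535]
eef_rot: [180.0, -0.0, -178.6]
contact_force: [-0.8, -1.1, -1.7]
gripper_width: 0.0478
```

>>> apply_moves --slide '[[0, 0, 0.01], [0, 0, 0], [0, 0, 0], [0, 0, 0]]' --turn '[[0, 0, 0], [0, 0, 0], [0, 0, 0], [0, 0, 0]]' --jaw '[1, 1, 1, 1]'

```text
time_s: 9.7
tcp_pos: [0.5294, -0.1691, 0.0526]
eef_rot: [-180.0, 0.0, -178.6]
contact_force: [0.7, -0.9, -1.4]
gripper_width: 0.0475
```

>>> apply_moves --slide '[[0, 0, 0.01], [0, 0, 0], [0, 0, 0]]' --turn '[[0, 0, 0], [0, 0, 0], [0, 0, 0]]' --jaw '[1, 1, 1]'

```text
time_s: 10.0
tcp_pos: [0.5295, -0.1691, 0.0519]
eef_rot: [-180.0, 0.0, -178.6]
contact_force: [-1.8, 1.5, 4.6]
gripper_width: 0.0475
```

>>> apply_moves --slide '[[0, 0, 0.005], [0, 0, 0], [0, 0, 0]]' --turn '[[0, 0, 0], [0, 0, 0], [0, 0, 0]]' --jaw '[1, 1, 1]'

```text
time_s: 10.3
tcp_pos: [0.5296, -0.1691, 0.0519]
eef_rot: [-180.0, 0.0, -178.6]
contact_force: [-3.5, 1.6, 9.1]
gripper_width: 0.0478
```

Touchdown shows in the force: +9 N at z 0.0519, where 0.0515 was expected. Easing off slightly and opening.

>>> apply_moves --slide '[[0, 0, -0.007], [0, 0, 0], [0, 0, 0], [0, 0, 0], [0, 0, 0], [0, 0, 0], [0, 0, 0], [0, 0, 0]]' --turn '[[0, 0, 0], [0, 0, 0], [0, 0, 0], [0, 0, 0], [0, 0, 0], [0, 0, 0], [0, 0, 0], [0, 0, 0]]' --jaw '[1, 1, 0.42, 0.38, 0.34, 0.28, 0.2, 0.1]'

```text
time_s: 11.1
tcp_pos: [0.5294, -0.1691, 0.0517]
eef_rot: [180.0, -0.0, -178.6]
contact_force: [0.6, 0.2, 0.3]
gripper_width: 0.0729
```

>>> apply_moves --slide '[[0, 0, 0], [0, 0, 0], [0, 0, -0.1], [0, 0, -0.2], [0, 0, -0.3], [0, 0, -0.3], [0, 0, -0.3], [0, 0, 0]]' --turn '[[0, 0, 0], [0, 0, 0], [0, 0, 0], [0, 0, 0], [0, 0, 0], [0, 0, 0], [0, 0, 0], [0, 0, 0]]' --jaw '[0, 0, 0, 0, 0, 0, 0, 0]'

```text
time_s: 11.9
tcp_pos: [0.5319, -0.1695, 0.1772]
eef_rot: [-179.9, 0.5, -178.5]
contact_force: [-0.5, -0.0, -0.3]
gripper_width: 0.0877
```

Run:
```python
from h import *
c=cap('scene','s4'); s=r.get_state(); print(s['tcp_pos'],s['contact_force'],s['gripper_width'])
cv2.imwrite('pics/s4z.png',np.vstack([cv2.resize(c['pixels'][140:220,150:250],None,fx=6,fy=3.7*1,interpolation=cv2.INTER_CUBIC),cv2.resize(c['pixels'][140:220,270:370],None,fx=6,fy=3.7,interpolation=cv2.INTER_CUBIC)]))
cap('top','t4')
```

```text
[ 0.53076963 -0.16917033  0.17483098] [ 0.49295413 -0.22427192 -1.0264895 ] 0.0875831421684948
```

View pics/s4z.png

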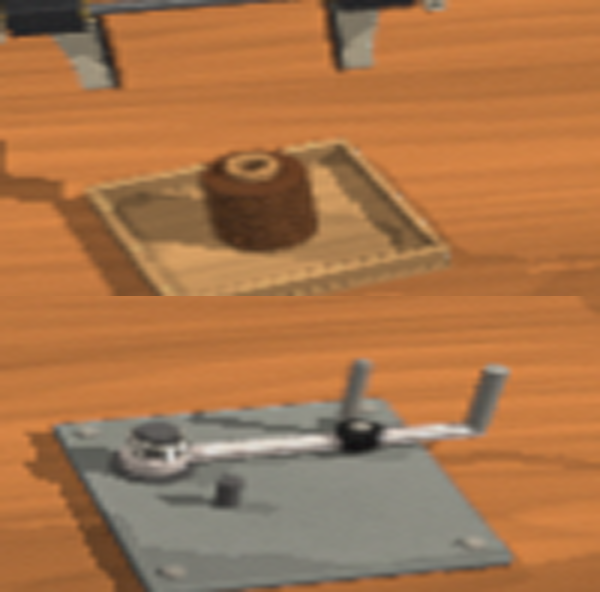

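View pics/t4.png

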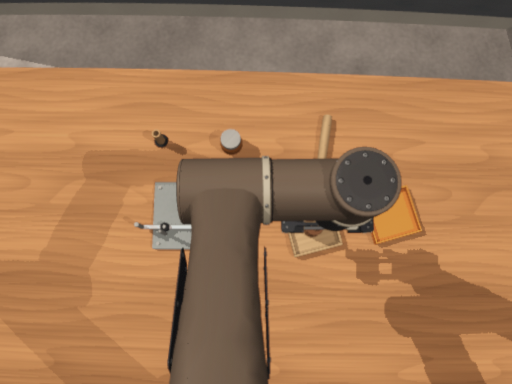

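The bobbin is standing upright in the tray, released; the follower rests on the spindle. Measuring the pin in both views.

Run:
```python
from h import *
t=ld('t4');s=ld('s4')
cv2.imwrite('pics/p4.png',np.hstack([cv2.resize(t['pixels'][205:245,125:175],None,fx=8,fy=8,interpolation=cv2.INTER_CUBIC),cv2.resize(s['pixels'][150:190,320:370],None,fx=8,fy=8,interpolation=cv2.INTER_CUBIC)]))
```

```text
(no output)
```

View pics/p4.png

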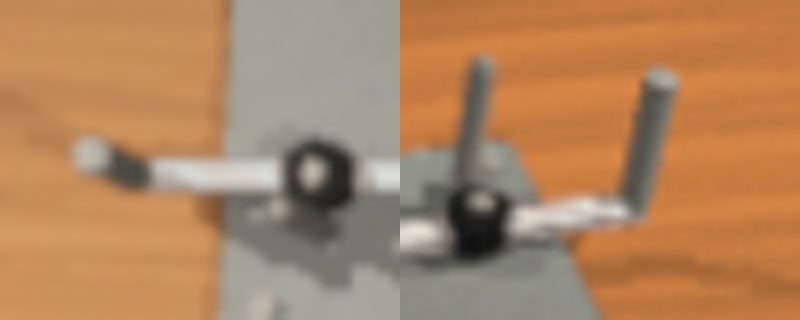

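Run:
```python
from h import *
t=ld('t4');s=ld('s4')
f=lambda p,o:[(np.array(p)+.5)/8-.5+o]
print(onz(t,f([91,155],[125,205]),.086),onz(s,f([261,76],[320,150]),.086),onz(s,f([81,64],[320,150]),.089),onz(t,f([314,170],[125,205]),.036))
H=np.array([.5212,.1187])
st=r.get_state()['tcp_pos']
print(st)
for a in [0,.2,.5,.7,.9]:
  print(a,H+.16*np.array([np.sin(a-.0256),np.cos(a-.0256)]))
```

```text
[[0.51620932 0.27729865 0.086     ]] [[0.51489145 0.27865388 0.086     ]] [[0.50195901 0.21684    0.089     ]] [[0.51875542 0.21786353 0.036     ]]
[ 0.52974985 -0.16903293  0.1731446 ]
0 [0.51710445 0.27864757]
0.2 [0.54896276 0.27627293]
0.5 [0.59428877 0.26103071]
0.7 [0.6211086  0.24367308]
0.9 [0.6439454  0.22133316]
```

>>> apply_moves --slide '[[0, 0.37, 0], [0, 0.37, 0], [0, 0.37, 0], [0, 0.37, 0], [0, 0.37, 0], [0, 0.37, 0], [0, 0.37, 0], [0, 0.37, 0]]' --turn '[[0, 0, 0], [0, 0, 0], [0, 0, 0], [0, 0, 0], [0, 0, 0], [0, 0, 0], [0, 0, 0], [0, 0, 0]]' --jaw '[0.1, 0.3, 0.4, 0.4, 0.4, 0.4, 0.4, 0.4]'

```text
time_s: 12.8
tcp_pos: [0.5211, 0.128, 0.1709]
eef_rot: [-180.0, -0.1, -178.6]
contact_force: [0.7, -0.5, 0.1]
gripper_width: 0.0526
```

>>> apply_moves --slide '[[0, 0.38, 0], [0, 0.38, 0], [0.01, 0.38, 0], [0.02, 0.37, 0], [0, 0, 0], [0, 0, 0], [0, 0, 0], [0, 0, 0]]' --turn '[[0, 0, 0], [0, 0, 0], [0, 0, 0], [0, 0, 0], [0, 0, -0.094], [0, 0, -0.094], [0, 0, -0.094], [0, 0, -0.094]]' --jaw '[0.4, 0.4, 0.4, 0.4, 0.4, 0.4, 0.4, 0.4]'

```text
time_s: 13.6
tcp_pos: [0.5146, 0.2774, 0.1705]
eef_rot: [-180.0, -0.1, -145.9]
contact_force: [-0.6, -0.1, 0.4]
gripper_width: 0.0528
```

>>> apply_moves --slide '[[0, 0, 0], [0, 0, 0], [0, 0, 0], [0, 0, 0], [0, 0, 0], [0, 0, 0], [0, 0, 0], [0, 0, 0]]' --turn '[[0, 0, -0.094], [0, 0, -0.094], [0, 0, -0.094], [0, 0, -0.094], [0, 0, -0.094], [0, 0, -0.094], [0, 0, -0.09], [0, 0, 0]]' --jaw '[0.4, 0.4, 0.4, 0.4, 0.4, 0.4, 0.4, 0.4]'

```text
time_s: 14.4
tcp_pos: [0.5148, 0.2772, 0.1707]
eef_rot: [179.9, -0.1, -89.9]
contact_force: [0.1, -0.3, -0.8]
gripper_width: 0.0528
```

Run:
```python
from h import *
c=cap('wrist','w5'); s=r.get_state(); print(s['tcp_pos'],s['eef_rot'],s['joints'],s['gripper_width'])
print(proj(c,[[.516,.278,.086],[.502,.217,.089]]))
```

```text
[0.51488925 0.27732816 0.17091841] [ 1.79929070e+02 -6.13391196e-02 -9.02312321e+01] [ 4.74453622e+01  1.53194241e+01 -1.64414673e+01 -1.30911724e-02
 -5.83322189e+01 -4.76697505e+01] 0.052756129714892644
[[253.70817535 201.32144367]
 [274.84451084 114.48813595]]
```

View pics/w5.png

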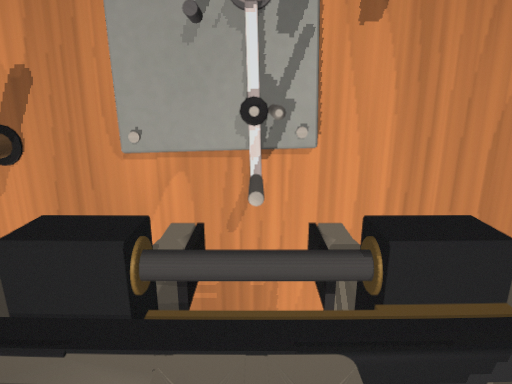

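The pin's top shows at (256,199) in the wrist view, 2–3 px (about 1 mm) from the prediction and centred between the fingers. Descending and pinching.

>>> apply_moves --slide '[[0, 0, 0.2], [0, 0, 0.2], [0, 0, 0.2], [0, 0, 0.2], [0, 0, 0.2], [0, 0, 0.12], [0, 0, 0], [0, 0, 0]]' --turn '[[0, 0, 0], [0, 0, 0], [0, 0, 0], [0, 0, 0], [0, 0, 0], [0, 0, 0], [0, 0, 0], [0, 0, 0]]' --jaw '[0.4, 0.4, 0.4, 0.4, 0.4, 0.4, 0.4, 0.4]'

```text
time_s: 15.25
tcp_pos: [0.5155, 0.2778, 0.06]
eef_rot: [-180.0, -0.0, -90.1]
contact_force: [0.2, 0.5, 0.2]
gripper_width: 0.0528
```

>>> apply_moves --slide '[[0, 0, 0], [0, 0, 0], [0, 0, 0], [0, 0, 0], [0, 0, 0], [0, 0, 0], [0, 0, 0], [0, 0, 0]]' --turn '[[0, 0, 0], [0, 0, 0], [0, 0, 0], [0, 0, 0], [0, 0, 0], [0, 0, 0], [0, 0, 0], [0, 0, 0]]' --jaw '[0.5, 0.6, 0.7, 0.8, 0.9, 1, 1, 1]' --newtons 30

```text
time_s: 16.05
tcp_pos: [0.5153, 0.2777, 0.0598]
eef_rot: [180.0, -0.0, -90.1]
contact_force: [-1.0, 0.1, 2.7]
gripper_width: 0.0114
```

>>> apply_moves --slide '[[-0.001, -0.08, 0], [-0.001, -0.08, 0], [-0.001, -0.08, 0], [-0.001, -0.08, 0], [-0.001, -0.08, 0], [-0.001, -0.08, 0], [-0.001, -0.08, 0], [-0.001, -0.08, 0]]' --turn '[[0, 0, 0.0333], [0, 0, 0.0333], [0, 0, 0.0333], [0, 0, 0.0333], [0, 0, 0.0333], [0, 0, 0.0333], [0, 0, 0.0333], [0, 0, 0.0333]]' --jaw '[1, 1, 1, 1, 1, 1, 1, 1]' --newtons 35

```text
time_s: 16.85
tcp_pos: [0.5779, 0.2669, 0.0598]
eef_rot: [180.0, -0.1, -113.1]
contact_force: [-2.7, -1.1, 4.0]
gripper_width: 0.0113
```

Run:
```python
from h import *
s=r.get_state();p=s['tcp_pos'];print(p,s['eef_rot'],s['contact_force'],s['moment'],s['gripper_width'])
d=p[:2]-[.5212,.1187];print(np.hypot(*d),np.arctan2(d[0],d[1]))
```

```text
[0.57790913 0.26688475 0.05982081] [ 1.79970448e+02 -5.57297576e-02 -1.13070840e+02] [-2.68968503 -1.09114705  3.9982159 ] [-0.33225515  1.10454751  0.02619728] 0.011333049813665416
0.15866519995373582 0.36549728763898537
```

>>> apply_moves --slide '[[-0.001, -0.08, 0], [-0.001, -0.08, 0], [-0.001, -0.08, 0], [-0.001, -0.08, 0], [-0.001, -0.08, 0], [-0.001, -0.08, 0], [-0.001, -0.08, 0], [-0.001, -0.08, 0]]' --turn '[[0, 0, 0.0333], [0, 0, 0.0333], [0, 0, 0.0333], [0, 0, 0.0333], [0, 0, 0.0333], [0, 0, 0.0333], [0, 0, 0.0333], [0, 0, 0.0333]]' --jaw '[1, 1, 1, 1, 1, 1, 1, 1]'

```text
time_s: 17.65
tcp_pos: [0.6311, 0.233, 0.0598]
eef_rot: [180.0, -0.1, -136.0]
contact_force: [-5.1, -0.9, 5.0]
gripper_width: 0.0113
```

>>> apply_moves --slide '[[-0.001, -0.04, 0], [-0.001, -0.03, 0], [0, -0.02, 0], [0, 0, 0], [0, 0, 0]]' --turn '[[0, 0, 0.0167], [0, 0, 0.0125], [0, 0, 0.0083], [0, 0, 0], [0, 0, 0]]' --jaw '[1, 1, 1, 1, 1]'

```text
time_s: 18.15
tcp_pos: [0.6373, 0.2268, 0.0598]
eef_rot: [180.0, -0.1, -139.1]
contact_force: [-6.0, 0.4, 5.3]
gripper_width: 0.0108
```

Run:
```python
from h import *
s=r.get_state();p=s['tcp_pos'];print(p,s['eef_rot'],s['contact_force'],s['moment'],s['gripper_width'])
d=p[:2]-[.5212,.1187];print(np.hypot(*d),np.arctan2(d[0],d[1]))
```

```text
[0.63733668 0.22682817 0.0597996 ] [ 1.79971256e+02 -7.31574391e-02 -1.39057505e+02] [-6.01799127  0.36400045  5.33356527] [0.20380259 1.83387533 0.1138873 ] 0.010795386245266795
0.1586802756712443 0.8210930530976461
```

>>> apply_moves --slide '[[0, -0.02, 0], [0, -0.02, 0], [0, 0, 0], [0, 0, 0]]' --turn '[[0, 0, 0.0083], [0, 0, 0.0083], [0, 0, 0], [0, 0, 0]]' --jaw '[1, 1, 1, 1]'

```text
time_s: 18.55
tcp_pos: [0.64, 0.224, 0.0598]
eef_rot: [180.0, -0.1, -140.5]
contact_force: [-4.8, 0.8, 5.0]
gripper_width: 0.0114
```

>>> apply_moves --slide '[[0, -0.02, 0], [0, 0, 0], [0, 0, 0]]' --turn '[[0, 0, 0.0083], [0, 0, 0], [0, 0, 0]]' --jaw '[1, 1, 1]'

```text
time_s: 18.85
tcp_pos: [0.6413, 0.2224, 0.0598]
eef_rot: [180.0, -0.1, -141.2]
contact_force: [-5.7, 1.3, 4.5]
gripper_width: 0.011
```

>>> apply_moves --slide '[[0, -0.02, 0], [0, 0, 0], [0, 0, 0]]' --turn '[[0, 0, 0.0083], [0, 0, 0], [0, 0, 0]]' --jaw '[1, 1, 1]'

```text
time_s: 19.15
tcp_pos: [0.6426, 0.2209, 0.0598]
eef_rot: [180.0, -0.0, -141.9]
contact_force: [-5.4, 1.2, 5.0]
gripper_width: 0.0113
```

>>> apply_moves --slide '[[0, -0.015, 0], [0, 0, 0], [0, 0, 0]]' --turn '[[0, 0, 0.005], [0, 0, 0], [0, 0, 0]]' --jaw '[1, 1, 1]'

```text
time_s: 19.45
tcp_pos: [0.6434, 0.22, 0.0598]
eef_rot: [180.0, -0.0, -142.3]
contact_force: [-7.0, 2.1, 6.0]
gripper_width: 0.0116
```

>>> apply_moves --slide '[[0, -0.015, 0], [0, 0, 0], [0, 0, 0]]' --turn '[[0, 0, 0.005], [0, 0, 0], [0, 0, 0]]' --jaw '[1, 1, 1]'

```text
time_s: 19.75
tcp_pos: [0.6439, 0.2194, 0.0598]
eef_rot: [179.9, -0.0, -142.7]
contact_force: [-8.1, 4.8, 6.3]
gripper_width: 0.0114
```

>>> apply_moves --slide '[[0, -0.015, 0], [0, 0, 0], [0, 0, 0], [0, 0, 0]]' --turn '[[0, 0, 0], [0, 0, 0], [0, 0, 0], [0, 0, 0]]' --jaw '[1, 1, 1, 1]'

```text
time_s: 20.15
tcp_pos: [0.6444, 0.2188, 0.0598]
eef_rot: [179.9, -0.0, -142.7]
contact_force: [-11.2, 7.8, 6.6]
gripper_width: 0.0111
```

Run:
```python
from h import *
c=cap('scene','s6');t=cap('top','t6');cap('wrist','w6')
s=r.get_state();p=s['tcp_pos'];print(p,s['contact_force'],s['gripper_width'])
d=p[:2]-[.5212,.1187];print(np.hypot(*d),np.arctan2(d[0],d[1])+.0256)
cv2.imwrite('pics/s6z.png',cv2.resize(c['pixels'][110:240,150:390],None,fx=3.3,fy=3.3,interpolation=cv2.INTER_CUBIC))
```

```text
[0.64433308 0.21885644 0.05975631] [-10.21194766   7.90568327   7.19474377] 0.01115222070855663
0.15872323923881054 0.9135379236909316
```

View pics/s6z.png

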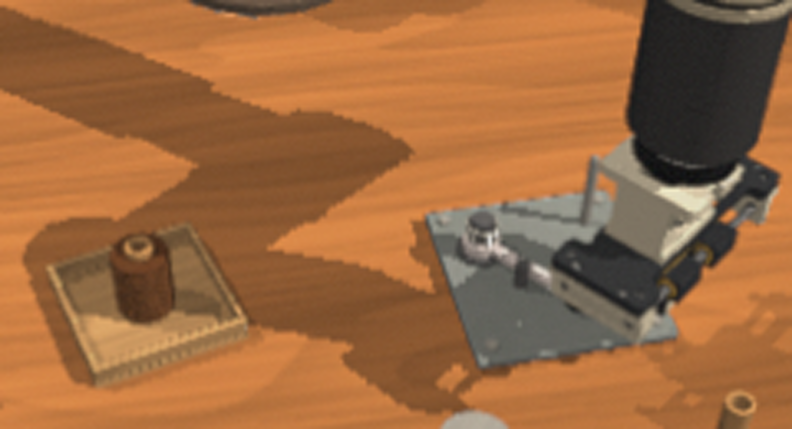

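View pics/w6.png

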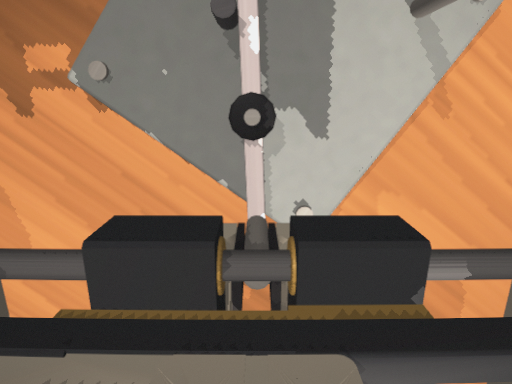

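View pics/t6.png

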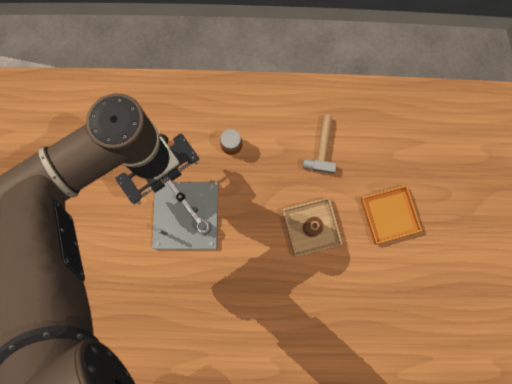

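The bar lies against the stop post: in the wrist view the post at (223,12) touches the bar's edge, and the pin at (257,232) is pinched. The scene and top views show the bobbin upright in the tray, the spindle free, and the jar, hammer and empty tube where they were. Handing in.

Run:
```python
from h import *
c=cap('scene','s7')
a=ld('scene0')['pixels'][225:310,160:400].astype(int); b=c['pixels'][225:310,160:400].astype(int)
d=np.abs(a-b).max(2)>60
print('changed px: hammer',d[10:,5:50].sum(),'jar',d[8:45,115:150].sum(),'tube',d[2:32,195:222].sum())
s=r.get_state();print(s['tcp_pos'],s['contact_force'],s['gripper_width'],s['time_s'])
print(r.close_job())
```

```text
changed px: hammer 0 jar 0 tube 0
[0.64437094 0.21886219 0.0597632 ] [-11.64623118   7.13796839   6.62954192] 0.011352842590623274 20.35
the job is handed in; nothing more can be done
None
```

I lifted the bobbin off the spindle, set it down upright in the wooden tray and let go of it. Then I pinched the follower's thumb pin, swung the arm to its stop and handed in at 20.35 s, still holding it there.

**Bobbin:** it touched down at about 9 N, at the height expected for the tray floor. It was still standing upright and free in the last pictures.

**Follower:** the measured angle is about 0.91 rad against the 0.9 stop, so it agrees within my measuring error. I am pressing with about 13 N along the swing, against about 5 N from the spring. The wrist picture shows the bar against the stop post.

**Bystanders:** the areas around the jar, hammer and empty tube showed no pixel changes from the first picture. The spindle is bare and the gripper is clear of it.

**Small disagreements:** the views differed by 1–4 mm on the winder's position, mostly within 3 mm. There was also an unexplained vertical force reading of about 7 N while gripping the pin, well below the limits.

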